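# Mount a printed C-hook sample in the creep rig

### The job

Mount the black printed C-hook in the creep rig on the table: work its hook round through the steel ring, draw it back against the spring, and lay its T-shaped tail down behind the two upright pins, so that it stays stretched level between ring and pins when you let go. The print is brittle and snaps if more than about 15 N goes through it, so feel your way gently, and leave the other printed parts where they are.

Things in the scene. Friction and masses are not known exactly. Their poses are not given: they have to be found in the camera images.
- hook: printed C-hook, black plastic, about 45 g, flat on the metal print plate (4 mm thick, 170 mm square). Origin: middle of the underside of its shank, where to grip it; x along the shank towards the hook, y left, z up. Shank 12 mm wide (y), 16 mm tall (z), x = -45 to 39 mm, mid-height z = 8 mm. All its features are centred on mid-height
- bowl (a point): centre of the hook's round: hook x 55, y 0, z 8 mm; axes as the hook's. The bar is round, 9 mm thick, its centre line 18 mm from here; from the shank end (180 deg from +x) it goes round by the -y side, past the crown (0 deg), over the +y side to the tip (100 deg): 280 deg in all. The mouth between tip and shank end, some 11 mm wide, faces about 140 deg, to -x +y
- crown (a point): middle of the bar at the hook's crown, hook x 73, y 0, z 8 mm; a pull on the shank bears on its inner side
- tip (a point): centre of the rounded end of the hook's bar, hook x 51.9, y 17.7, z 8 mm
- tail (a point): middle of the bearing face of the T-shaped tail, hook x -45, y 0, z 8 mm. The tail is a cross-bar behind this face, 10 mm long (hook x -55 to -45), 34 mm wide in y, 16 mm tall
- rig: creep rig, fixed to the table: aluminium rail 412 x 64 x 16 mm, fork block at one end, spring cartridge at the other. Origin: on the table, below the mid-point of the two fork pins; x along the rail to the cartridge, y left, z up. Axis of pull: along x at y = 0, z = 60 mm. Cartridge bracket from x = 242 mm, 42 mm wide, top z = 84 mm; in front of it the drawbar, 13 mm thick, from x = 204 - draw
- fork: fork block, bolted on the rail. Origin: middle of its underside, rig x 0, y 0, z 16 mm; axes as the rig's. Flat top 36 mm up (52 mm over the table), x -26 to 20, 50 mm wide: shank and tail rest on it. Two upright steel pins, 8 mm thick, round tops 65 mm over the table, at (0, 12) and (0, -12) mm: the shank lies in the 16 mm gap, the tail's bearing face against their -x side, at x = -4 mm
- ring_nominal (a point): point fixed to the rig at x 145, y 0, z 60 mm. The steel ring's centre lies near it on the axis of pull, at rest anywhere from x = 124 to 166 mm, as its eyebolt (stem 8 mm, with a 14 mm collar behind the ring) was screwed in or out and locked: not measured, feel for it or look. The ring stands upright in the x-z plane (seen through along y): hole 14 mm, bar 7 mm thick, 28 mm over all
- drawbar (a joint): how far drawbar and ring have been drawn out of the spring cartridge towards the fork: 0 at rest, at most 0.060 m. Rigid if pushed towards the cartridge; a pull towards the fork is met by a nearly constant spring, about 9 N to start it and 10 N at full draw. A mounted hook holds it 7 to 50 mm out, depending on the eyebolt
- dogbone: a flat printed test bar, 92 x 18 x 6 mm, beside the hook on the print plate; leave it alone
- bushing: a printed flanged bushing, 44 mm across, 28 mm tall; leave it alone
- knobscrew: a printed six-sided knob with a stem, 40 mm across, 42 mm tall; leave it alone
- nut: a printed six-sided nut, 34 mm across, 14 mm tall; leave it alone
Mind the look-alikes: they are no part of the job. Several things look just like the hook: the one meant starts farthest to the robot's left.

How it is judged:
On the way, in this order (a step that is already met when the one before it is completed fails the run):
1. the hook has come round through the ring: its tip is out on the far (+y) side (y of tip in the frame of rig above 0.006 m and x of bowl in the frame of rig between 0.09 and 0.16 m and y of bowl in the frame of rig between -0.02 and 0.02 m and z of crown in the frame of rig between 0.05 and 0.07 m), for 0.1 s.
2. the hook draws the ring out against the spring (value of joint drawbar above 0.005 m and contact force between hook and rig above 3 N), for 0.1 s.
At the end, for the whole second after the job is handed in: the hook is let go, at rest and stretched (drawbar out over 5 mm): tail against the fork side of the pins and centred, each within 5 mm, down on the block within 4 mm; crown in the ring within 8 mm sideways and 6 mm in height of the axis of pull, tip out on the +y side (all of step 2 and x of tail in the frame of rig between -0.009 and -0.001 m and y of tail in the frame of rig between -0.005 and 0.005 m and z of tail in the frame of rig between 0.056 and 0.064 m and y of crown in the frame of rig between -0.008 and 0.008 m and z of crown in the frame of rig between 0.054 and 0.066 m and y of tip in the frame of rig above 0.008 m and contact force between hook and fork above 3 N and linear speed of hook below 0.01 m/s); the robot touches nothing.
It fails at once if more than 16 N between the brittle hook and the ring or the fork (contact force between hook and rig above 16 N or contact force between hook and fork above 16 N).
It fails at once if another printed part was moved more than 30 mm (distance of any of dogbone, bushing, knobscrew, nut from where it was at the start of the episode above 0.03 m).
It also fails if it takes over 72 s, if anything falls off the work surface, if the arm or the gripper's body presses on something with over 40 N, if the wrist force passes 120 N, or if a joint passes its speed limit or range.

### The arm

A 6-joint arm with a two-finger parallel gripper is mounted at the origin on the work surface. World frame = base frame: x ahead of the robot, y to its left, z up, the work surface at z = 0. Lengths are in m, angles in rad, forces in N, time in s.
With the tool pointing down it reaches from about 0.35 to 0.975 m from the base axis. Payload 4.9 kg.
Tool frame: the origin (TCP) lies at the very end of the fingers, on their centre line; the grasp point (between the pads) lies 19 mm behind it (ctrl.grip_point_offset is the distance from the TCP to the grasp point, in m); y points along the fingers, x is the direction in which the jaws open and shut, and the axes are right-handed (so a half turn about y gives the same grasp; the last joint's range is limited). The gripper opens to 85 mm and grips with 20 to 120 N. Pads are 22 mm wide; open, the fingers measure 114 mm over their backs; the gripper's body (76 mm by 85 mm) begins 54 mm behind the grasp point. The pads swing forward as they close: fully open they stand 13 mm farther back than shut.
Start: joints at [-1.447, 0.053, 1.613, -0, 1.476, -0.119], TCP at [0.15, -0.607, 0.231] pointing down, gripper open.
Joint ranges: [-3.01, 3.01], [-1.01, 2.22], [0.06, 2.58], [-1.02, 4.17], [0.09, 2.62], [-3.14, 3.14]. Speed limits (rad/s): [2.57, 2.57, 3.14, 3.14, 3.14, 3.14].

### API

Orientations are given as a unit quaternion [w, x, y, z].
In Python, from plant import ctrl gives the robot as it stands.
- The arm moves only by the shell command python3 -m handwheel 'ROWS' [OPENING]. ROWS is a JSON object of lists of equal length, an entry for each row: "offset": the shift along the tool's x, y, z in m, a list of three; "angular": the turn, a rotation vector about the tool's x, y, z in rad, a list of three. In form: {"offset": [[x, y, z], ...], "angular": [[rx, ry, rz], ...]}. A call has 1 to 20 rows; each row shifts and turns the commanded pose from where the row before left it, along the tool's axes as they then stand; what a row does not reach is not made up. A row lasts 1/12 s, in which the tool goes at most 41.7 mm and 7.16 degrees, less where a joint would pass 70% of its speed; a pose out of reach is approached as far as the arm can. A call with a gripper value outside its range is refused whole. OPENING is the closure, from -1 (fully open) to 1 (shut), set as the call begins (- or left out, the last holds). The fingers move at their own pace and stop on an object; the grip force is fixed at half the most. Time passes only in rows, so rows that do not move let the fingers close. It gives the time, the measured TCP pose, the force and the opening at its end, in the units of the state.
- ctrl.get_state(): the state, without advancing time (a new reading comes with each control period).
- ctrl.camera(name): name is "scene" or "top" or "wrist"; returns a dict with "pixels" (400x640x3 uint8, red, green, blue), "camera_matrix" (3x3 intrinsics, pixels), "xyz" and "orientation" of the camera in the world. Camera axes: x right, y up, looking along -z (the intrinsics and any distortion apply to the point x, -y, -z); pixel columns grow to the right and rows downward; lengths in m; the calibration is good to about 2 mm. A picture is of the moment at which its call begins. There is no depth.
- ctrl.sign_off(): hands the job in, once; it reports no verdict.
The state is a dict: "clock": time; "joint_positions": joint angles; "joint_vel": joint speeds; "joint_efforts": joint torques, N m; "eef_pos": TCP position; "tool_rot": TCP orientation; "wrist_force": force on the tool from outside, world axes, zero at the start; "moment": the same for the moment, N m; "width": finger opening in m.
Only numpy, scipy, OpenCV 4.12 (cv2) and the standard library are available. Lean on these libraries where they do the work, as an engineer would, in place of code of your own. Each camera call takes 0.05 s, during which the arm holds its last target. There are 200 camera calls.

## Working session

There is one attempt and no reset: what is moved stays moved. The work goes in short steps, Python scripts to look and compute and a shell command to move; the robot and the scene stay as the last step left them, time stands still between calls to the robot, and variables do not carry over. Pictures are saved under pics/ and viewed, about 8 in all and at most 12, crops included, and the job is handed in when it is done.

```bash
ls; mkdir -p pics; python3 - <<'E'
from plant import ctrl
import cv2
s=ctrl.get_state(); print(s, ctrl.grip_point_offset)
for n in ("scene","top"):
    c=ctrl.camera(n); cv2.imwrite(f"pics/{n}0.png",c["pixels"][:,:,::-1]); print(n,c["camera_matrix"],c["xyz"],c["orientation"],[k for k in c])
E
```

```text
pics
{'clock': 0.0, 'joint_positions': array([-1.44701267e+00,  5.33407590e-02,  1.61429441e+00,  3.56487903e-05,
        1.47597793e+00, -1.18995541e-01]), 'joint_vel': array([ 2.32314872e-04,  1.54698677e-03, -8.12936888e-04,  1.67383652e-05,
       -1.87897537e-04,  2.24185873e-03]), 'joint_efforts': array([-1.03990922e-03, -3.93674505e+01, -3.70182145e+01, -2.02538636e-04,
        7.09277650e-03, -3.93744642e-06]), 'eef_pos': array([ 0.15018701, -0.60605239,  0.23007274]), 'tool_rot': array([ 0.55737828, -0.55635269,  0.43627301, -0.43527807]), 'wrist_force': array([ 1.27731603,  0.24908226, -0.24677454]), 'moment': array([ 0.03027337, -0.02116167, -0.0089325 ]), 'width': 0.08545372685693128} 0.0187
scene [[390.44963642   0.         322.16544271]
 [  0.         390.44963642 191.65659567]
 [  0.           0.           1.        ]] [0.86047986 0.41225488 0.71714044] [0.27663857 0.10743872 0.37409313 0.87862526] ['pixels', 'camera_matrix', 'xyz', 'orientation']
top [[363.57218952   0.         316.0147452 ]
 [  0.         363.57218952 193.0042372 ]
 [  0.           0.           1.        ]] [ 0.37615482 -0.11664186  1.0887066 ] [ 0.71601001  0.03606511 -0.03798366 -0.69612227] ['pixels', 'camera_matrix', 'xyz', 'orientation']
```

View pics/top0.png

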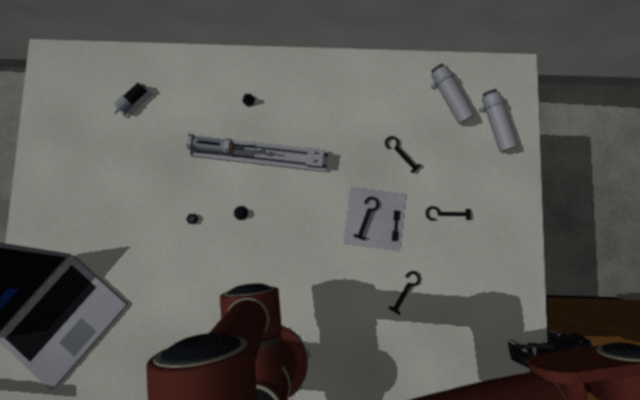

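View pics/scene0.png

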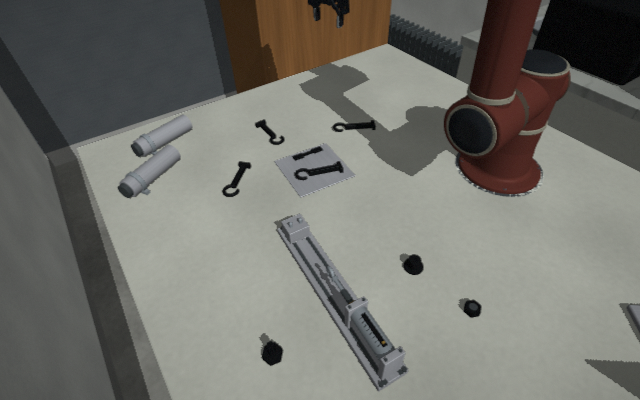

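The top picture shows four hooks: A (369,217) on the plate, B (403,155), C (450,213) and D (406,292). Image left is world +y, so A is farthest left, and it is also the one on the plate. The fork is near (318,160) and the cartridge near (200,145). Next is one close crop of hook A and the rig.

```bash
cat > h.py <<'E'
import numpy as np, cv2
from scipy.spatial.transform import Rotation as R
from plant import ctrl
def rot(q): return R.from_quat([q[1],q[2],q[3],q[0]])
def back(c,uv,z):
    K=c["camera_matrix"]; d=np.linalg.inv(K)@np.array([uv[0],uv[1],1.0]); d=rot(c["orientation"]).apply([d[0],-d[1],-d[2]])
    o=np.array(c["xyz"]); return o+d*(z-o[2])/d[2]
def proj(c,P):
    p=rot(c["orientation"]).inv().apply(np.atleast_2d(P)-np.array(c["xyz"])); K=c["camera_matrix"]
    q=np.c_[p[:,0],-p[:,1],-p[:,2]]@K.T; return q[:,:2]/q[:,2:]
def state():
    s=ctrl.get_state(); r=rot(s["tool_rot"]); print("t",s["clock"].__round__(2),"tcp",np.round(s["eef_pos"],4),"f",np.round(s["wrist_force"],1),"w",round(s["width"],4),"j",np.round(s["joint_positions"],2)); print(np.round(r.as_matrix(),4).tolist()); return s,r
E
python3 - <<'E'
from h import *
c=ctrl.camera("top"); im=c["pixels"][:,:,::-1]
a=cv2.resize(im[185:255,330:420],None,fx=4.4,fy=4.4,interpolation=3)
b=cv2.resize(im[125:180,180:345],None,fx=4.8,fy=4.8,interpolation=3)
o=np.zeros((a.shape[0]+b.shape[0],800,3),np.uint8); o[:a.shape[0],:a.shape[1]]=a[:,:800]; o[a.shape[0]:,:b.shape[1]]=b[:,:800]
w=ctrl.camera("wrist"); print(w["camera_matrix"],w["xyz"],w["orientation"]); s,r=state(); print("cam in tool",r.inv().apply(w["xyz"]-s["eef_pos"]),(r.inv()*rot(w["orientation"])).as_matrix())
cv2.imwrite("pics/c1.png",o)
for n,uv,z in (("A tail",(361,236),.012),("A bowl",(372,203),.012),("forktop",(318,158),.052),("cart",(190,143),.05)): print(n,back(c,uv,z))
E
```

```text
[[322.88045628   0.         314.71374299]
 [  0.         322.88045628 199.83584807]
 [  0.           0.           1.        ]] [ 0.22801552 -0.5878502   0.37354401] [ 0.77740257 -0.12442534  0.09887327 -0.60859482]
t 0.2 tcp [ 0.1502 -0.6063  0.2305] f [-0.4  0.2 -0.5] w 0.0856 j [-1.45  0.05  1.61  0.    1.48 -0.12]
[[0.2404, -0.0001, 0.9707], [-0.9707, 0.0013, 0.2404], [-0.0013, -1.0, 0.0002]]
cam in tool [ 0.00063452 -0.14301193  0.07996899] [[ 9.99999214e-01  4.24771746e-04  1.17997832e-03]
 [ 9.86933535e-04  3.13983857e-01 -9.49427808e-01]
 [-7.73784252e-04  9.49428226e-01  3.13983191e-01]]
A tail [ 0.36598871 -0.25386412  0.012     ]
A bowl [ 0.46427519 -0.28508972  0.012     ]
forktop [ 0.58727128 -0.12083032  0.052     ]
cart [0.62128228 0.25278237 0.05      ]
```

View pics/c1.png

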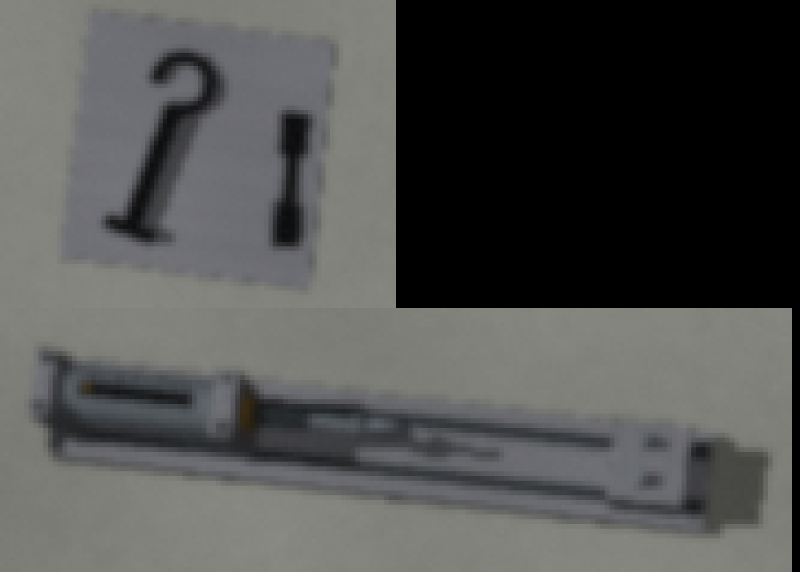

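Crop c1 confirms hook A. Its tail is at about (361,236), its bowl at about (372,203), and its mouth faces left and down. The rig's fork pins are at about (316,153) and (315,161). I'll hover over the hook with the jaws aligned.

```bash
python3 -m handwheel '{"offset":[[-0.022,0.0058,0.028],[-0.022,0.0058,0.028],[-0.022,0.0058,0.028],[-0.022,0.0058,0.028],[-0.022,0.0058,0.028],[-0.022,0.0058,0.028],[-0.022,0.0058,0.028],[-0.022,0.0058,0.028],[-0.022,0.0058,0.028],[-0.022,0.0058,0.028],[-0.022,0.0058,0.028],[-0.022,0.0058,0.028],[0,0,0],[0,0,0],[0,0,0],[0,0,0],[0,0,0],[0,0,0]],"angular":[[0,0,0],[0,0,0],[0,0,0],[0,0,0],[0,0,0],[0,0,0],[0,0,0],[0,0,0],[0,0,0],[0,0,0],[0,0,0],[0,0,0],[0,0.11,0],[0,0.11,0],[0,0.11,0],[0,0.11,0],[0,0.11,0],[0,0,0]]}' -1
python3 - <<'E'
from h import *
s,r=state(); c=ctrl.camera("wrist"); cv2.imwrite("pics/w1.png",c["pixels"][:,:,::-1])
hsv=c["pixels"].max(2); 
import pickle; pickle.dump(c,open("w1.pkl","wb"))
E
```

```text
clock: 1.7
eef_pos: [0.4129, -0.2694, 0.1615]
tool_rot: [0.417, -0.417, 0.571, -0.571]
wrist_force: [0.5, 0.7, 0.1]
width: 0.0856
t 1.7 tcp [ 0.4129 -0.2694  0.1615] f [0.5 0.7 0.1] w 0.0856 j [-0.73 -0.22  1.99  0.    1.37  1.15]
[[-0.3038, -0.0003, 0.9527], [-0.9527, 0.0003, -0.3038], [-0.0002, -1.0, -0.0003]]
```

View pics/w1.png

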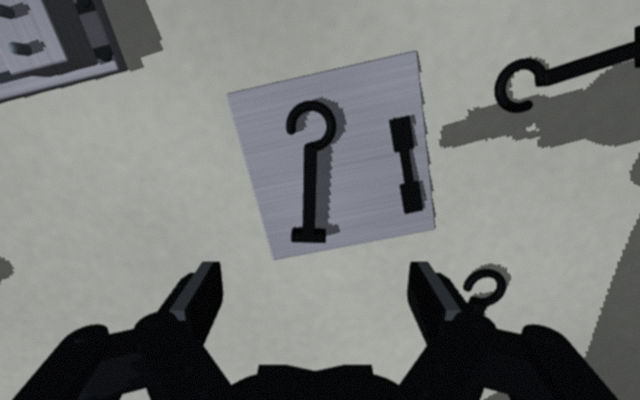

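```bash
cat > fit.py <<'E'
from h import *
from scipy.optimize import minimize
def box(x0,x1,hw): return np.array([[x,y,z] for x in (x0,x1) for y in (-hw,hw) for z in (0,16)])/1e3
a=np.radians(np.arange(-180,101,4)); ARC=np.c_[55+18*np.cos(a),18*np.sin(a),8+0*a]/1e3
def mask(c,p,z0,sh=8):
    m=np.zeros(c["pixels"].shape[:2],np.uint8); rz=R.from_euler("z",p[2]); f=lambda P: rz.apply(P)+[p[0],p[1],z0]
    for b in (box(-45,39,6),box(-55,-45,17)): cv2.fillConvexPoly(m,cv2.convexHull(np.round(proj(c,f(b))*256).astype(np.int32)),255,cv2.LINE_AA,sh)
    P=f(ARC); uv=proj(c,P); d=-rot(c["orientation"]).inv().apply(P-np.array(c["xyz"]))[:,2]; r=c["camera_matrix"][0,0]*.0045/d
    for q,k in zip(uv,r): cv2.circle(m,tuple(np.round(q*256).astype(int)),int(k*256),255,-1,cv2.LINE_AA,sh)
    return m/255.
def fit(c,p0,z0,thr=32,grow=25):
    dark=(c["pixels"].max(2)<thr).astype(float); roi=cv2.dilate(mask(c,p0,z0),np.ones((grow,grow)))>0
    def cost(v):
        p=np.array(v)*[.01,.01,.1]+p0; m=mask(c,p,z0); return np.abs(m-dark)[roi].sum()
    s=np.eye(3)*.6; r=minimize(cost,[0,0,0],method="Nelder-Mead",options=dict(initial_simplex=np.vstack([[0,0,0],s])))
    r=minimize(cost,r.x,method="Nelder-Mead",options=dict(initial_simplex=r.x+np.vstack([[0,0,0],-s*.3])))
    return np.array(r.x)*[.01,.01,.1]+p0,r.fun,mask(c,p0,z0).sum()
E
python3 - <<'E'
from fit import *
import pickle; c=pickle.load(open("w1.pkl","rb"))
for thr in (25,32,40):
    p,f,n=fit(c,np.array([.413,-.269,-.307]),.004,thr); print(thr,p.round(4),np.degrees(p[2]),f,n)
s,r=state(); d=np.array([p[0],p[1],0])-s["eef_pos"]; print("offset in tool",r.inv().apply(d))
E
```

```text
25 [ 0.4104 -0.2643 -0.3381] -19.37396966689681 913.3333333333334 3010.98431372549
32 [ 0.4109 -0.2641 -0.3438] -19.697302736865748 794.4000000000001 3010.98431372549
40 [ 0.4108 -0.2649 -0.3401] -19.486246629009084 669.9058823529413 3010.98431372549
t 1.75 tcp [ 0.4128 -0.2695  0.1616] f [-0.4 -0.3 -0.3] w 0.0853 j [-0.73 -0.22  1.99 -0.    1.37  1.15]
[[-0.3002, -0.0002, 0.9539], [-0.9539, 0.0002, -0.3002], [-0.0001, -1.0, -0.0003]]
offset in tool [-0.00371217  0.1615547  -0.00328524]
```

```bash
python3 -m handwheel '{"offset":[[-0.0038,0,-0.003],[0,0.02,0],[0,0.02,0],[0,0.02,0],[0,0.02,0],[0,0.02,0],[0,0.02,0],[0,0.02,0],[0,0.005,0],[0,0.005,0],[0,0.005,0],[0,0,0]],"angular":[[0,0.035,0],[0,0,0],[0,0,0],[0,0,0],[0,0,0],[0,0,0],[0,0,0],[0,0,0],[0,0,0],[0,0,0],[0,0,0],[0,0,0]]}' 0
python3 - <<'E'
from h import *
s,r=state(); c=ctrl.camera("wrist"); cv2.imwrite("pics/w2.png",c["pixels"][:,:,::-1])
E
```

```text
clock: 2.75
eef_pos: [0.4114, -0.2652, 0.0068]
tool_rot: [-0.408, 0.408, -0.578, 0.578]
wrist_force: [0.8, 0.3, 0.9]
width: 0.0426
t 2.75 tcp [ 0.4114 -0.2652  0.0068] f [0.8 0.3 0.9] w 0.0426 j [-0.72 -0.01  2.08  0.    1.07  1.19]
[[-0.3349, 0.0002, 0.9423], [-0.9423, -0.0001, -0.3349], [0.0001, -1.0, 0.0002]]
```

View pics/w2.png

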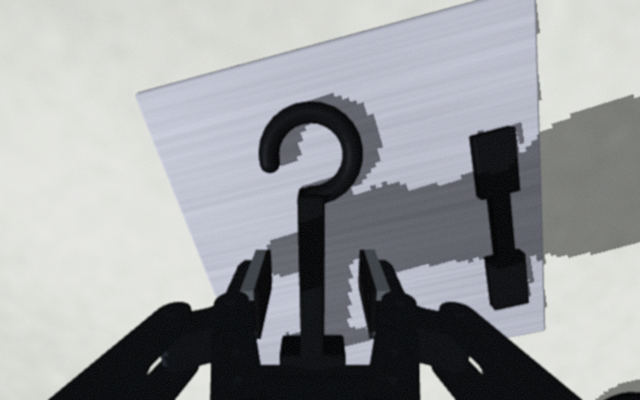

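The w2 view shows the shank centred between the pads, at columns 300–325 between pads at 265 and 365. Closing, then lifting.

```bash
python3 -m handwheel '{"offset":[[0,0,0],[0,0,0],[0,0,0],[0,0,0],[0,0,0],[0,0,0],[0,0,0],[0,0,0],[0,-0.01,0],[0,-0.02,0],[0,-0.03,0],[0,-0.04,0],[0,-0.03,0],[0,0,0]],"angular":[[0,0,0],[0,0,0],[0,0,0],[0,0,0],[0,0,0],[0,0,0],[0,0,0],[0,0,0],[0,0,0],[0,0,0],[0,0,0],[0,0,0],[0,0,0],[0,0,0]]}' 1
python3 - <<'E'
from fit import *
import pickle
s,r=state(); c=ctrl.camera("wrist"); cv2.imwrite("pics/w3.png",c["pixels"][:,:,::-1]); pickle.dump((c,s),open("w3.pkl","wb"))
t=ctrl.camera("top"); pickle.dump(t,open("t3.pkl","wb"))
# predicted hook pose in tool: hook origin at tool x~0,z~0
z0=s["eef_pos"][2]-.0028
p0=np.array([s["eef_pos"][0],s["eef_pos"][1],-.342])
im=c["pixels"][:,:,::-1].copy(); m=mask(c,p0,z0); im[cv2.Canny((m*255).astype(np.uint8),50,150)>0]=(0,255,0); cv2.imwrite("pics/w3o.png",im)
E
```

```text
clock: 3.97
eef_pos: [0.4146, -0.268, 0.145]
tool_rot: [-0.409, 0.407, -0.573, 0.582]
wrist_force: [1.3, -1.1, -0.3]
width: 0.0101
t 3.97 tcp [ 0.4146 -0.268   0.145 ] f [ 1.3 -1.1 -0.3] w 0.0101 j [-0.72 -0.21  2.01  0.    1.33  1.19]
[[-0.3354, 0.0101, 0.942], [-0.9421, -0.0089, -0.3353], [0.005, -0.9999, 0.0125]]
```

View pics/w3o.png

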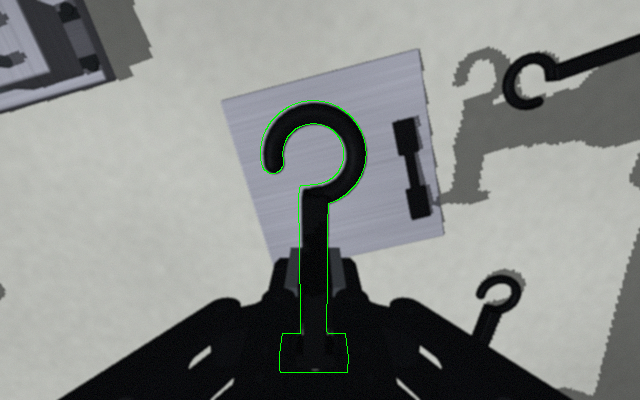

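The overlay matches: the hook sits in the jaws as modelled, with its origin at the TCP and its underside 2.8 mm below it. The pins show at upper left, around (10,60). Next I'll compute the rig's rough pose and the way to the pre-approach.

```bash
python3 - <<'E'
from h import *
import pickle
t=pickle.load(open("t3.pkl","rb"))
a=back(t,(316.5,152.9),.064);b=back(t,(315.4,160.8),.064); print(a,b,(a+b)/2)
# bracket top front corners in crop: (245,375),(245,437) -> px
f=lambda u,v:(180+u/4.8,125+(v-308)/4.8)
c1=back(t,f(243,376),.084); c2=back(t,f(240,437),.084); print(c1,c2)
m=(a+b)/2; d=(c1+c2)/2-m; psi=np.arctan2(d[1],d[0]); print("yaw",np.degrees(psi),"len",np.linalg.norm(d[:2]))
s,r=state()
rz=R.from_euler("z",psi); T=rz.apply([.122,.035,0])+m; T[2]=.145
print("target",T,"d tool", r.inv().apply(T-s["eef_pos"]),"hook yaw",np.degrees(psi)-140)
E
```

```text
[ 0.59955201 -0.11607603  0.064     ] [ 0.57648033 -0.11356981  0.064     ] [ 0.58801617 -0.11482292  0.064     ]
[0.62758469 0.12705953 0.084     ] [0.59110845 0.12689995 0.084     ]
yaw 84.95875545466573 len 0.24274166092574678
t 4.07 tcp [ 0.4119 -0.2657  0.1387] f [-0.1  0.8 -1. ] w 0.0103 j [-0.72 -0.2   2.01  0.    1.33  1.19]
[[-0.3355, 0.0028, 0.942], [-0.942, -0.0025, -0.3355], [0.0014, -1.0, 0.0035]]
target [0.56387205 0.00978069 0.145     ] d tool [-0.31047235 -0.00654749  0.05071388] hook yaw -55.041244545334266
```

```bash
python3 -m handwheel '{"offset":[[-0.031,-0.001,0.005],[-0.031,-0.001,0.005],[-0.031,-0.001,0.005],[-0.031,-0.001,0.005],[-0.031,-0.001,0.005],[-0.031,-0.001,0.005],[-0.031,-0.001,0.005],[-0.031,-0.001,0.005],[-0.031,-0.001,0.005],[-0.031,-0.001,0.005],[0,0,0],[0,0,0],[0,0,0],[0,0,0],[0,0,0],[0,0,0],[0,0,0],[0,0,0]],"angular":[[0,0,0],[0,0,0],[0,0,0],[0,0,0],[0,0,0],[0,0,0],[0,0,0],[0,0,0],[0,0,0],[0,0,0],[0,0.103,0],[0,0.103,0],[0,0.103,0],[0,0.103,0],[0,0.103,0],[0,0.103,0],[0,0,0],[0,0,0]]}'
python3 - <<'E'
from fit import *
import pickle
s,r=state(); c=ctrl.camera("wrist"); cv2.imwrite("pics/w4.png",c["pixels"][:,:,::-1]); pickle.dump((c,s),open("w4.pkl","wb"))
E
```

```text
clock: 5.57
eef_pos: [0.5611, 0.0103, 0.1447]
tool_rot: [0.212, -0.215, 0.675, -0.674]
wrist_force: [-0.5, 0.1, -0.5]
width: 0.0105
t 5.57 tcp [0.5611 0.0103 0.1447] f [-0.5  0.1 -0.5] w 0.0105 j [-0.11 -0.03  1.84  0.    1.33  2.41]
[[-0.8178, -0.0036, 0.5755], [-0.5755, 0.0004, -0.8178], [0.0027, -1.0, -0.0024]]
```

View pics/w4.png

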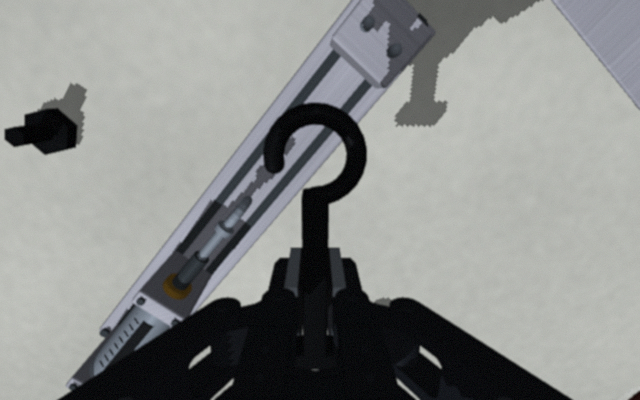

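Picture w4 shows pin tops near (368,22) and (393,48), the ring edge-on near (240,207) and the drawbar near (185,275). I'll make an enlarged crop with the rough rig model drawn on it.

```bash
python3 - <<'E'
from h import *
import pickle
c,s=pickle.load(open("w4.pkl","rb")); im=c["pixels"][:,:,::-1]
m=np.array([.588,-.1148,0]); rz=R.from_euler("z",np.radians(84.96))
F=lambda P: proj(c,rz.apply(np.atleast_2d(P))+m)
k=4; x0,y0,x1,y1=130,170,280,320
a=cv2.resize(im[y0:y1,x0:x1],None,fx=k,fy=k,interpolation=2)
for x in range(110,205,10):
    u,v=F([x/1e3,0,.06])[0]; cv2.circle(a,(int((u-x0+.5)*k),int((v-y0+.5)*k)),3 if x%50 else 6,(0,0,255),1)
for P in ([.242,.021,.084],[.242,-.021,.084]):
    u,v=F(P)[0]; cv2.circle(a,(int((u-x0+.5)*k),int((v-y0+.5)*k)),5,(0,255,0),1)
X,Y=350,0
b=cv2.resize(im[0:90,350:440],None,fx=2.2,fy=2.2,interpolation=2)
for P in ([0,.012,.065],[0,-.012,.065],[0,.012,.052],[0,-.012,.052]):
    u,v=F(P)[0]; cv2.circle(b,(int((u-X+.5)*2.2),int((v-Y+.5)*2.2)),2,(0,0,255),1)
o=np.zeros((600,800,3),np.uint8); o[:,:600]=a; o[:198,600:798]=b[:198,:198]; cv2.imwrite("pics/c4.png",o)
E
```

```text
(no output)
```

View pics/c4.png

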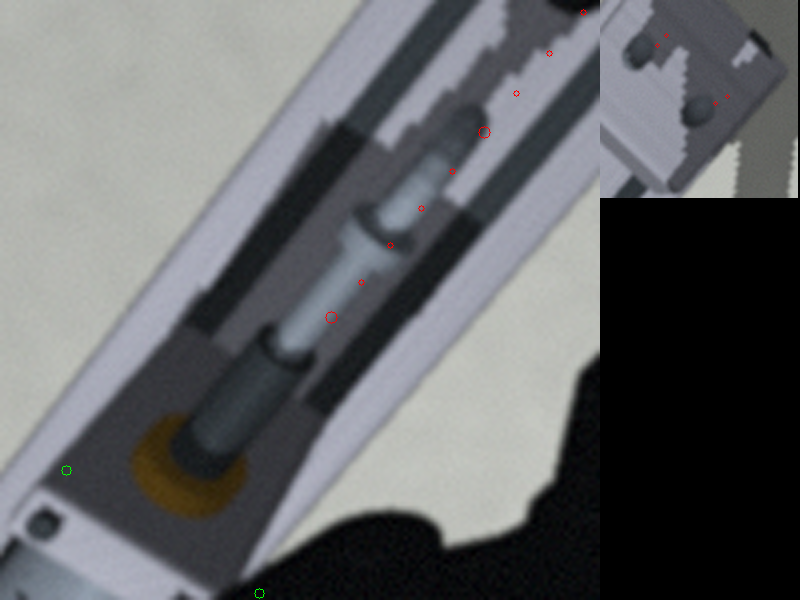

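```bash
cat > rig.py <<'E'
from h import *
import pickle
from scipy.optimize import least_squares
c,s=pickle.load(open("w4.pkl","rb"))
g=lambda u,v:np.array([u/4+130-.5,v/4+170-.5]); h=lambda u,v:np.array([(u-600)/2.2+350-.5,v/2.2-.5])
def W(p,P): return R.from_euler("z",p[2]).apply(np.atleast_2d(P))+[p[0],p[1],0]
ax=[g(205,445),g(287,340),g(375,237),g(474,112)]
def res(p):
    e=[*(proj(c,W(p,[0,.012,.062]))[0]-h(638,50)),*(proj(c,W(p,[0,-.012,.062]))[0]-h(697,110)),*(proj(c,W(p,[.242,.021,.084]))[0]-g(40,487))]
    A,B=proj(c,W(p,[[.1,0,.06],[.24,0,.06]])); n=np.array([-(B-A)[1],(B-A)[0]])/np.linalg.norm(B-A)
    return e+[n@(q-A) for q in ax]
r=least_squares(res,[.588,-.1148,1.48]); RIG=r.x
if __name__=="__main__":
    print(r.x,np.degrees(r.x[2]),np.round(r.fun,2))
    for n,q in (("ring -x edge",g(478,105)),("collar",g(378,238)),("collar/ring junction",g(392,222)),("drawbar end",g(287,340)),("draw base",g(205,445))):
        P=back(c,q,.06); print(n,R.from_euler("z",-r.x[2]).apply(P-[r.x[0],r.x[1],0]).round(4))
    from fit import mask
    e=s["eef_pos"]; M=rot(s["tool_rot"]).as_matrix(); yaw=np.arctan2(M[1,2],M[0,2]); print("hook yaw rel",np.degrees(yaw-r.x[2]))
E
python3 rig.py
```

```text
[ 0.58954381 -0.10664512  1.41818045] 81.25575426505165 [ 28.39  32.95 -24.02 -23.34  29.8   22.61 -15.62 -12.77 -11.35  -8.21]
ring -x edge [0.1381 0.0056 0.06  ]
collar [0.1718 0.0091 0.06  ]
collar/ring junction [0.1673 0.0089 0.06  ]
drawbar end [0.2012 0.0099 0.06  ]
draw base [0.2317 0.0125 0.06  ]
hook yaw rel -136.12256368032473
```

```bash
sed -i 's/h(638,50)/TMP/;s/h(697,110)/h(638,50)/;s/TMP/h(697,110)/;s/\[.242,.021,.084\]/[.242,-.021,.084]/' rig.py; python3 rig.py
```

```text
[ 0.59246688 -0.10821416  1.48644521] 85.16703699624264 [ 0.54 -0.43 -0.27 -0.3  -2.   -0.13  0.41  1.04  0.19  0.68]
ring -x edge [ 0.1394 -0.0007  0.06  ]
collar [0.1733 0.0004 0.06  ]
collar/ring junction [0.1689 0.0006 0.06  ]
drawbar end [ 0.2028 -0.0008  0.06  ]
draw base [ 0.2333 -0.0003  0.06  ]
hook yaw rel -140.03384641151573
```

The fit now agrees to about 1 px. The rig origin is (0.5925, −0.1082), the yaw is 85.2° and the ring centre is at x ≈ 0.154. Next I'll make a planner that shows where the hook sits in the rig frame and the tool-frame shift to any target.

```bash
cat > plan.py <<'E'
from h import *
import sys
RX,RY,RP=.59247,-.10821,1.48645
G=R.from_euler("z",-RP)
def hook():
    s,r=state(); M=G.as_matrix()@r.as_matrix()
    H=np.c_[M[:,2],-M[:,0],-M[:,1]]          # hook axes in rig
    o=G.apply(s["eef_pos"]-[RX,RY,0])-H[:,2]*.0028
    pt=lambda *p:o+H@(np.array(p)/1e3)
    for n,p in (("bowl",(55,0,8)),("crown",(73,0,8)),("tip",(51.9,17.7,8)),("tail",(-45,0,8)),("org",(0,0,8))): print(n,(pt(*p)*1e3).round(1),end=" ")
    print("yaw",np.degrees(np.arctan2(H[1,0],H[0,0])).round(2),"pitch(x up)",np.degrees(np.arcsin(H[2,0])).round(2),"f rig",G.apply(s["wrist_force"]).round(1))
    return s,M,H,pt
def go(target,pt,M): # rig target of a hook point -> tool shift
    print("shift tool",(M.T@(np.array(target)/1e3-pt)).round(4))
if __name__=="__main__":
    s,M,H,pt=hook()
    if len(sys.argv)>3: go([float(v) for v in sys.argv[1:4]],pt(55,0,8),M)
E
python3 plan.py 94 0 60
```

```text
t 5.62 tcp [0.5613 0.0103 0.1451] f [-0.3 -1.3 -0.6] w 0.0106 j [-0.11 -0.03  1.84  0.    1.33  2.41]
[[-0.8179, -0.0028, 0.5753], [-0.5753, 0.0003, -0.8179], [0.0021, -1.0, -0.0019]]
bowl [ 73.3   5.7 150.2] crown [ 59.5  -5.9 150.1] tip [ 87.   -5.9 150.1] tail [149.9  69.9 150.4] org [115.4  41.  150.3] yaw -140.05 pitch(x up) -0.11 f rig [-1.3  0.2 -0.6]
shift tool [-0.0178  0.0901 -0.0121]
```

```bash
python3 -m handwheel '{"offset":[[-0.009,0.01,-0.006],[-0.009,0.016,-0.006],[0,0.018,0],[0,0.018,0],[0,0.016,0],[0,0.012,0],[0,0,0],[0,0,0]],"angular":[[0,0,0],[0,0,0],[0,0,0],[0,0,0],[0,0,0],[0,0,0],[0,0,0],[0,0,0]]}'
cat > look.py <<'E'
from plan import *
import pickle
def look(name,x0,y0,x1,y1,k,Rr=.154):
    c=ctrl.camera("wrist"); s,M,H,pt=hook(); pickle.dump((c,s),open(name+".pkl","wb")); im=c["pixels"][:,:,::-1]
    a=cv2.resize(im[y0:y1,x0:x1],None,fx=k,fy=k,interpolation=2)
    D=lambda P,col: [cv2.circle(a,(int((u-x0+.5)*k),int((v-y0+.5)*k)),3,col,1) for u,v in proj(c,G.inv().apply(np.atleast_2d(P))+[RX,RY,0])]
    D([[Rr-.014,0,.06],[Rr-.007,0,.06],[Rr+.007,0,.06],[Rr+.014,0,.06],[Rr,0,.074]],(0,0,255))
    D([[.204,0,.06],[0,.012,.062],[0,-.012,.062]],(0,255,255))
    t=np.radians(np.arange(-180,101,14)); D([pt(55+18*np.cos(q),18*np.sin(q),8) for q in t],(0,255,0))
    cv2.imwrite("pics/"+name+".png",a)
E
python3 -c "
from look import *
look('w5',150,20,450,260,2.6)"
```

```text
clock: 6.28
eef_pos: [0.5696, 0.0307, 0.0556]
tool_rot: [0.212, -0.213, 0.675, -0.674]
wrist_force: [0.1, -0.5, -0.4]
width: 0.0105
t 6.33 tcp [0.5705 0.0305 0.0569] f [-0.1 -0.5  0. ] w 0.0101 j [-0.08  0.1   1.87  0.    1.17  2.45]
[[-0.819, 0.0003, 0.5738], [-0.5738, 0.0001, -0.819], [-0.0003, -1.0, 0.0001]]
bowl [94.2 -1.7 62.1] crown [ 80.4 -13.2  62.1] tip [107.9 -13.3  62.1] tail [171.   62.4  62.1] org [136.4  33.6  62.1] yaw -140.15 pitch(x up) 0.01 f rig [-0.5  0.1  0. ]
```

View pics/w5.png

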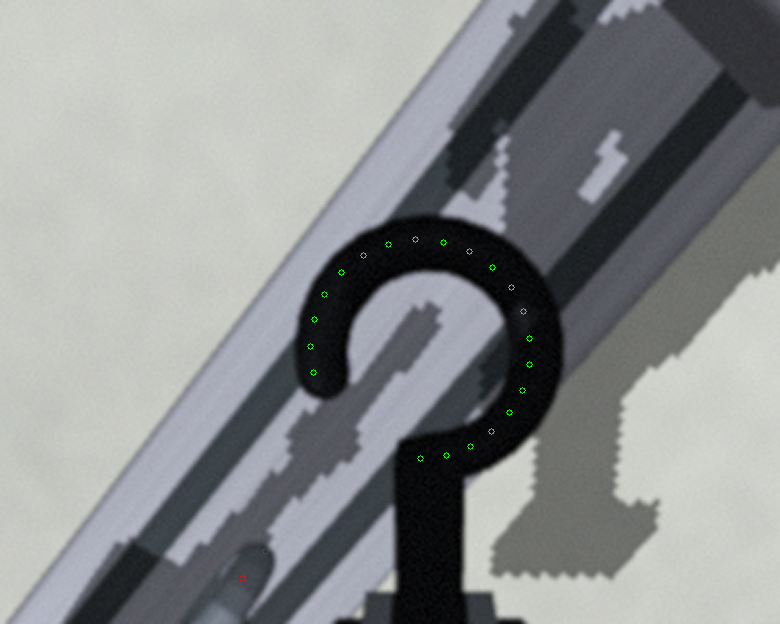

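```bash
python3 - <<'E'
import fit as F
from plan import *
ctrl.camera("wrist"); c=ctrl.camera("wrist"); s,M,H,pt=hook(); import pickle; pickle.dump((c,s),open("w6.pkl","wb"))
dark=(c["pixels"].max(2)<32).astype(float); dark[235:]=0
e=s["eef_pos"]; m=rot(s["tool_rot"]).as_matrix(); yaw=np.arctan2(m[1,2],m[0,2]); z0=e[2]-.0028
p0=np.array([e[0],e[1],yaw]); roi=cv2.dilate(F.mask(c,p0,z0),np.ones((21,21)))>0; roi[235:]=False
def cost(v):
    k=F.mask(c,p0+np.array(v)*[.001,.001,.01],z0); return np.abs(k-dark)[roi].sum()
r=F.minimize(cost,[0,0,0],method="Nelder-Mead",options=dict(initial_simplex=[[0,0,0],[2,0,0],[0,2,0],[0,0,2]]))
d=r.x*[.001,.001,.01]; print(cost([0,0,0]),r.fun,"dyaw deg",np.degrees(d[2]),"origin offset in hook x,y mm",(m.T@[d[0],d[1],0])[[2,0]]*[1000,-1000])
E
```

```text
t 6.43 tcp [0.5713 0.0303 0.0581] f [-0.6 -0.9 -0.4] w 0.01 j [-0.08  0.1   1.87  0.    1.17  2.45]
[[-0.8192, 0.0024, 0.5736], [-0.5736, -0.0001, -0.8192], [-0.0019, -1.0, 0.0015]]
bowl [94.  -2.4 63.4] crown [ 80.2 -14.   63.4] tip [107.8 -14.1  63.4] tail [170.8  61.6  63.2] org [136.3  32.8  63.3] yaw -140.17 pitch(x up) 0.09 f rig [-0.9  0.5 -0.4]
1077.4745098039216 914.8901960784314 dyaw deg -0.10307958666584667 origin offset in hook x,y mm [-0.40255239 -0.64277793]
```

```bash
sed -i 's/-H\[:,2\]\*.0028/+H@np.array([-.0004,-.0006,-.0028])/' plan.py; python3 -m handwheel '{"offset":[[0,0,0],[0,0,0],[0,0,0],[0,0,0]],"angular":[[0,0,0],[0,0,0],[0,0,0],[0,0,0]]}'; python3 plan.py 94 0 60; python3 -m handwheel '{"offset":[[0,0,0],[0,0,0],[0,0,0]],"angular":[[0,0,0],[0,0,0],[0,0,0]]}'|head -2
```

```text
clock: 6.77
eef_pos: [0.5705, 0.0303, 0.0572]
tool_rot: [-0.213, 0.212, -0.674, 0.675]
wrist_force: [0.5, 0.1, -1.4]
width: 0.0101
t 6.77 tcp [0.5705 0.0303 0.0572] f [ 0.5  0.1 -1.4] w 0.0101 j [-0.08  0.1   1.87 -0.    1.17  2.45]
[[-0.8193, 0.0008, 0.5733], [-0.5733, -0.0001, -0.8193], [-0.0006, -1.0, 0.0005]]
bowl [93.8 -0.9 62.4] crown [ 80.  -12.4  62.4] tip [107.5 -12.5  62.4] tail [170.6  63.1  62.4] org [136.1  34.3  62.4] yaw -140.18 pitch(x up) 0.03 f rig [ 0.2 -0.5 -1.4]
shift tool [ 0.0006  0.0024 -0.0007]
clock: 7.02
eef_pos: [0.5702, 0.0303, 0.0567]
```

```bash
python3 -m handwheel '{"offset":[[0.0006,0.002,-0.0007],[-0.0039,0,-0.0046],[-0.0039,0,-0.0046],[-0.0039,0,-0.0046],[-0.0039,0,-0.0046],[0,0,0],[0,0,0],[0,0,0],[0,0,0]],"angular":[[0,0,0],[0,0,0],[0,0,0],[0,0,0],[0,0,0],[0,0,0],[0,0,0],[0,0,0],[0,0,0]]}'|tail -2; python3 -c "
from look import *
look('w7',150,50,420,275,2.9)
hook()"
```

```text
wrist_force: [-0.1, 0.2, -1.2]
width: 0.0106
t 7.82 tcp [0.5716 0.0544 0.0547] f [ 0.1 -0.8  0. ] w 0.0103 j [-0.03  0.11  1.87 -0.    1.17  2.5 ]
[[-0.8194, 0.0, 0.5732], [-0.5732, -0.0001, -0.8194], [0.0, -1.0, 0.0001]]
bowl [117.9   0.   59.9] crown [104.1 -11.5  59.9] tip [131.7 -11.6  59.9] tail [194.8  64.1  59.9] org [160.2  35.2  59.9] yaw -140.19 pitch(x up) 0.0 f rig [-0.8 -0.1  0. ]
t 7.82 tcp [0.5716 0.0544 0.0547] f [ 0.1 -0.8  0. ] w 0.0103 j [-0.03  0.11  1.87 -0.    1.17  2.5 ]
[[-0.8194, 0.0, 0.5732], [-0.5732, -0.0001, -0.8194], [0.0, -1.0, 0.0001]]
bowl [117.9   0.   59.9] crown [104.1 -11.5  59.9] tip [131.7 -11.6  59.9] tail [194.8  64.1  59.9] org [160.2  35.2  59.9] yaw -140.19 pitch(x up) 0.0 f rig [-0.8 -0.1  0. ]
```

View pics/w7.png

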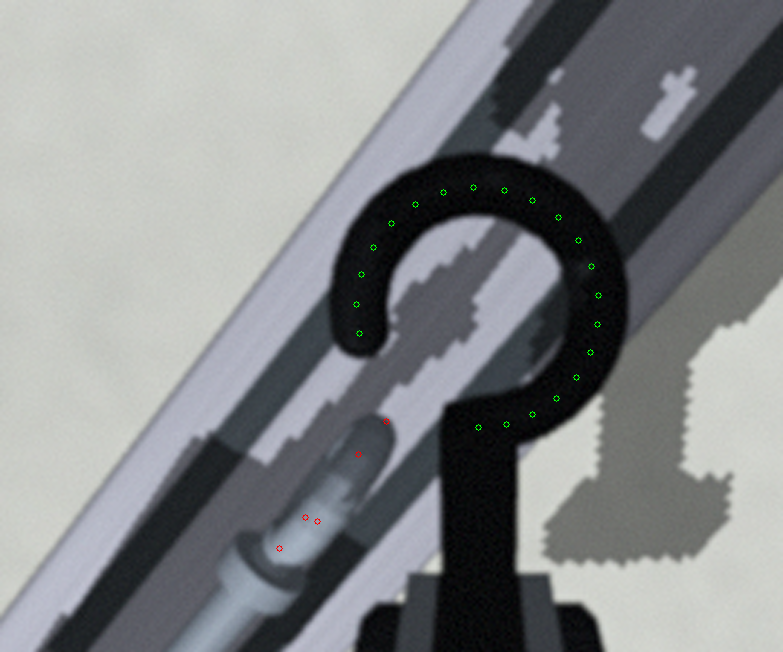

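Picture w7 shows the mouth between the tip at (385,345) and the shank corner at (443,405), facing the ring end at (386,415), with the ring a touch nearer the shank. I'll shift 0.5 mm and go in slowly.

```bash
python3 -m handwheel '{"offset":[[-0.0015,0,-0.0026],[-0.0019,0,-0.0023],[-0.0019,0,-0.0023],[0,0,0],[0,0,0]],"angular":[[0,0,0],[0,0,0],[0,0,0],[0,0,0],[0,0,0]]}'|tail -2; python3 plan.py 135.2 0.4 60;  python3 -m handwheel '{"offset":[[-0.0019,0,-0.0023],[-0.0019,0,-0.0023],[0,0,0],[0,0,0],[0,0,0]],"angular":[[0,0,0],[0,0,0],[0,0,0],[0,0,0],[0,0,0]]}'|tail -2; python3 plan.py 135.2 0.4 60
```

```text
wrist_force: [-0.4, -0.2, -0.6]
width: 0.01
t 8.23 tcp [0.5718 0.0637 0.0547] f [-0.4 -0.2 -0.6] w 0.01 j [-0.02  0.11  1.86 -0.    1.17  2.51]
[[-0.819, 0.0, 0.5737], [-0.5737, -0.0001, -0.819], [0.0, -1.0, 0.0001]]
bowl [127.3   0.6  59.9] crown [113.4 -10.9  59.9] tip [141.  -11.   59.9] tail [204.   64.7  59.9] org [169.5  35.8  59.9] yaw -140.16 pitch(x up) 0.0 f rig [-0.3  0.4 -0.6]
shift tool [-0.0052 -0.0001 -0.006 ]
wrist_force: [0.3, -0.1, -0.1]
width: 0.0101
t 8.65 tcp [0.5722 0.0695 0.0547] f [ 0.3 -0.1 -0.1] w 0.0101 j [-0.01  0.11  1.86 -0.    1.17  2.52]
[[-0.8192, -0.0001, 0.5734], [-0.5734, -0.0, -0.8192], [0.0001, -1.0, -0.0]]
bowl [133.    0.6  59.9] crown [119.2 -10.9  59.9] tip [146.8 -11.   59.9] tail [209.8  64.7  59.9] org [175.3  35.9  59.9] yaw -140.18 pitch(x up) -0.0 f rig [-0.1 -0.3 -0.1]
shift tool [-0.0016 -0.0001 -0.0015]
```

```bash
python3 -m handwheel '{"offset":[[-0.0016,0,-0.0015],[0.00545,0,0.0002],[0.00545,0,0.0002],[0.00545,0,0.0002],[0.00545,0,0.0002],[0,0,0],[0,0,0],[0,0,0]],"angular":[[0,0,0],[0,-0.1,0],[0,-0.1,0],[0,-0.1,0],[0,-0.1,0],[0,0,0],[0,0,0],[0,0,0]]}'|tail -2; python3 plan.py 135.2 0 60
```

```text
wrist_force: [0.0, 0.3, -0.7]
width: 0.0102
t 9.32 tcp [0.5578 0.0562 0.0548] f [ 0.   0.3 -0.7] w 0.0102 j [-0.03  0.08  1.9   0.    1.16  2.1 ]
[[-0.5332, 0.0003, 0.846], [-0.846, 0.0002, -0.5332], [-0.0003, -1.0, 0.0002]]
bowl [135.3   0.2  60. ] crown [127.  -15.8  60. ] tip [152.4  -5.2  60. ] tail [181.3  89.   60. ] org [160.6  49.1  60. ] yaw -117.39 pitch(x up) 0.01 f rig [ 0.3  0.  -0.7]
shift tool [-0.      0.      0.0002]
```

```bash
for i in 1 2; do python3 -m handwheel '{"offset":[[0.00545,0,0.0002],[0.00545,0,0.0002],[0.00545,0,0.0002],[0,0,0],[0,0,0]],"angular":[[0,-0.1,0],[0,-0.1,0],[0,-0.1,0],[0,0,0],[0,0,0]]}'|grep force; python3 plan.py 135.2 0 60|tail -2; done
```

```text
wrist_force: [0.1, -0.3, -0.4]
bowl [135.2   0.3  60. ] crown [132.  -17.5  60. ] tip [1.532e+02 1.000e-01 6.000e+01] tail [153.1  98.7  60. ] org [145.   54.4  60. ] yaw -100.29 pitch(x up) 0.01 f rig [-0.3 -0.1 -0.4]
shift tool [-0.0001 -0.      0.0003]
wrist_force: [-1.0, 0.3, -0.5]
bowl [135.3   0.2  60. ] crown [137.4 -17.7  60. ] tip [152.5   5.4  60. ] tail [123.4  99.5  60. ] org [128.7  54.8  60. ] yaw -83.15 pitch(x up) 0.01 f rig [ 0.3  1.1 -0.5]
shift tool [0.0001 0.     0.0002]
```

```bash
for i in 1 2; do python3 -m handwheel '{"offset":[[0.00545,0,0.0002],[0.00545,0,0.0002],[0.00545,0,0.0002],[0.00545,0,0.0002],[0,0,0],[0,0,0]],"angular":[[0,-0.1,0],[0,-0.1,0],[0,-0.1,0],[0,-0.1,0],[0,0,0],[0,0,0]]}'|grep force; python3 plan.py 135.2 0 60|tail -2; done
```

```text
wrist_force: [1.1, 0.3, -0.3]
bowl [135.4   0.3  59.9] crown [144.3 -15.4  59.9] tip [149.2  11.8  59.9] tail [85.7 87.1 59.9] org [108.1  48.   59.9] yaw -60.25 pitch(x up) 0.01 f rig [ 0.3 -1.  -0.3]
shift tool [ 0.0003 -0.0001  0.0002]
wrist_force: [-0.2, -0.2, -0.9]
bowl [135.5   0.4  59.9] crown [149.8 -10.5  59.9] tip [143.7  16.4  59.9] tail [56.  61.  59.9] org [91.7 33.8 59.9] yaw -37.33 pitch(x up) 0.0 f rig [-0.3  0.2 -0.9]
shift tool [ 0.0005 -0.0001  0.    ]
```

```bash
python3 -m handwheel '{"offset":[[0.0058,0,0.0002],[0.00545,0,0.0002],[0.00545,0,0.0002],[0,0,0],[0,0,0]],"angular":[[0,-0.1,0],[0,-0.1,0],[0,-0.1,0],[0,0,0],[0,0,0]]}'|grep force; python3 plan.py 135.2 0 60|tail -2;  python3 -m handwheel '{"offset":[[0.00545,0,0.0002],[0.00545,0,0.0002],[0.00545,0,0.0002],[0.0028,0,0],[0,0,0],[0,0,0],[0,0,0]],"angular":[[0,-0.1,0],[0,-0.1,0],[0,-0.1,0],[0,-0.0515,0],[0,0,0],[0,0,0],[0,0,0]]}'|grep force; python3 plan.py 135.2 0 60; python3 -c "
from look import *
look('w8',180,20,460,245,2.8,.1532)"
```

```text
wrist_force: [-0.6, 1.0, -0.8]
bowl [135.3   0.3  59.8] crown [152.2  -5.9  59.8] tip [138.5  18.   59.8] tail [41.4 34.7 59.8] org [83.7 19.2 59.8] yaw -20.14 pitch(x up) 0.0 f rig [ 1.   0.7 -0.8]
shift tool [ 0.0003 -0.0002 -0.    ]
wrist_force: [-1.6, -0.6, -0.8]
t 12.15 tcp [ 0.5981 -0.0278  0.0545] f [-1.6 -0.6 -0.8] w 0.0104 j [-0.17  0.16  1.81  0.    1.17 -0.09]
[[0.9966, -0.0006, 0.082], [-0.082, 0.0002, 0.9966], [-0.0006, -1.0, 0.0001]]
bowl [135.2   0.7  59.7] crown [153.2   0.8  59.7] tip [132.1  18.4  59.7] tail [35.2  0.5 59.7] org [80.2  0.6 59.7] yaw 0.13 pitch(x up) 0.01 f rig [-0.7  1.5 -0.8]
shift tool [ 0.0007 -0.0003 -0.    ]
t 12.2 tcp [ 0.5981 -0.0278  0.0546] f [-0.2 -0.  -0.2] w 0.0103 j [-0.17  0.16  1.81  0.    1.17 -0.09]
[[0.9967, -0.0004, 0.0815], [-0.0815, 0.0002, 0.9967], [-0.0004, -1.0, 0.0001]]
bowl [135.2   0.7  59.8] crown [153.2   0.7  59.8] tip [132.   18.4  59.8] tail [35.2  0.4 59.8] org [80.2  0.5 59.8] yaw 0.16 pitch(x up) 0.01 f rig [-0.   0.2 -0.2]
```

View pics/w8.png

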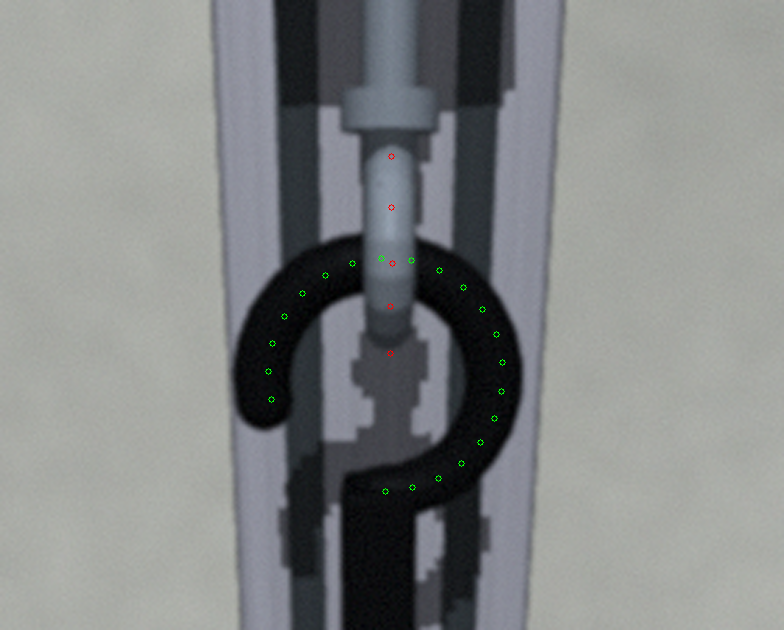

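Picture w8 shows the hook threaded. Its bar passes through the ring at (390,262), and the tip is out on the +y side at (263,400). The shank sits about 1.4 mm to +y of the axis. I'll correct that and then pitch the tail up about the crown.

```bash
sed -i 's/-.0004,-.0006,-.0028/-.0004,.0004,-.0028/' plan.py; python3 -m handwheel '{"offset":[[0.0014,0,0],[0,-0.0029,-0.0001],[0,-0.0029,-0.0001],[0,-0.0029,-0.0001],[0,-0.0029,-0.0001],[0,0,0],[0,0,0],[0,0,0]],"angular":[[0,0,0],[-0.04,0,0],[-0.04,0,0],[-0.04,0,0],[-0.04,0,0],[0,0,0],[0,0,0],[0,0,0]]}'|grep force; python3 plan.py
```

```text
wrist_force: [0.1, 0.4, 0.1]
t 12.87 tcp [ 0.5998 -0.028   0.0661] f [0.1 0.4 0.1] w 0.0101 j [-0.1   0.16  1.79 -0.17  1.19  0.05]
[[0.9968, -0.0129, 0.0788], [-0.0798, -0.158, 0.9842], [-0.0002, -0.9873, -0.1586]]
bowl [1.353e+02 1.000e-01 6.260e+01] crown [1.531e+02 1.000e-01 5.970e+01] tip [132.2  17.8  63.1] tail [36.6 -0.4 78.4] org [81.  -0.2 71.3] yaw 0.26 pitch(x up) -9.12 f rig [ 0.4 -0.1  0.1]
```

```bash
python3 -m handwheel '{"offset":[[0,0.00016,-0.001],[0,0.00016,-0.001],[0,0.00016,-0.001],[0,0.00016,-0.001],[0,0,0],[0,0,0]],"angular":[[0,0,0],[0,0,0],[0,0,0],[0,0,0],[0,0,0],[0,0,0]]}'|grep force; python3 plan.py|tail -1; python3 -m handwheel '{"offset":[[0,0.00016,-0.001],[0,0.00016,-0.001],[0,0.00016,-0.001],[0,0.00016,-0.001],[0,0,0],[0,0,0]],"angular":[[0,0,0],[0,0,0],[0,0,0],[0,0,0],[0,0,0],[0,0,0]]}'|grep force; python3 plan.py|tail -1
```

```text
wrist_force: [0.9, 8.3, -0.7]
bowl [1.334e+02 1.000e-01 6.240e+01] crown [1.512e+02 1.000e-01 5.970e+01] tip [130.3  17.8  62.9] tail [34.6 -0.3 77.8] org [79.1 -0.1 70.9] yaw 0.22 pitch(x up) -8.85 f rig [ 8.4 -0.2 -0.7]
wrist_force: [0.6, 9.3, -1.8]
bowl [1.295e+02 1.000e-01 6.240e+01] crown [147.2   0.2  59.6] tip [126.3  17.8  62.9] tail [30.7 -0.3 77.8] org [75.1 -0.1 70.8] yaw 0.22 pitch(x up) -8.84 f rig [ 9.3  0.2 -1.8]
```

```bash
python3 -m handwheel '{"offset":[[0,0.00016,-0.001],[0,0.0003,-0.002],[0,0.0003,-0.002],[0,0.0003,-0.002],[0,0.0003,-0.002],[0,0.0003,-0.002],[0,0.0003,-0.002],[0,0.0003,-0.002],[0,0.00016,-0.001],[0,0,0],[0,0,0]],"angular":[[0,0,0],[0,0,0],[0,0,0],[0,0,0],[0,0,0],[0,0,0],[0,0,0],[0,0,0],[0,0,0],[0,0,0],[0,0,0]]}'|grep force; python3 plan.py|tail -1; python3 -m handwheel '{"offset":[[0,0.00016,-0.001],[0,0.0003,-0.002],[0,0.0003,-0.002],[0,0.0003,-0.002],[0,0.0003,-0.002],[0,0.0003,-0.002],[0,0.0003,-0.002],[0,0.00016,-0.001],[0,0,0],[0,0,0]],"angular":[[0,0,0],[0,0,0],[0,0,0],[0,0,0],[0,0,0],[0,0,0],[0,0,0],[0,0,0],[0,0,0],[0,0,0]]}'|grep force; python3 plan.py|tail -1
```

```text
wrist_force: [1.2, 8.4, -1.9]
bowl [1.133e+02 1.000e-01 6.250e+01] crown [131.1   0.2  59.7] tip [110.2  17.8  63. ] tail [14.5 -0.2 77.8] org [59.  -0.1 70.9] yaw 0.22 pitch(x up) -8.83 f rig [ 8.5 -0.5 -1.9]
wrist_force: [1.0, 9.5, -2.0]
bowl [99.3  0.2 62.5] crown [117.1   0.2  59.7] tip [96.2 17.9 63. ] tail [ 0.5 -0.2 77.8] org [45.  -0.  70.9] yaw 0.22 pitch(x up) -8.82 f rig [ 9.5 -0.2 -2. ]
```

```bash
python3 -m handwheel '{"offset":[[0,0.00016,-0.001],[0,0.0003,-0.002],[0,0.0003,-0.002],[0,0.00016,-0.001],[0,0,0],[0,0,0]],"angular":[[0,0,0],[0,0,0],[0,0,0],[0,0,0],[0,0,0],[0,0,0]]}'|grep force
cat > hand.py <<'E'
import fit as F
from plan import *
c=ctrl.camera("wrist"); s,M,H,pt=hook()
cv2.imwrite("pics/w9.png",c["pixels"][:,:,::-1])
sc=ctrl.camera("scene"); import pickle; pickle.dump((c,sc,s),open("w9.pkl","wb"))
m=rot(s["tool_rot"]).as_matrix()
# put camera in an untilted tool frame: use hook frame itself as world
Hw=np.c_[m[:,2],-m[:,0],-m[:,1]]
cc=dict(c); cc["xyz"]=Hw.T@(np.array(c["xyz"])-s["eef_pos"]); q=(R.from_matrix(Hw.T)*rot(c["orientation"])).as_quat(); cc["orientation"]=[q[3],*q[:3]]
dark=(c["pixels"].max(2)<32).astype(float); dark[235:]=0
p0=np.zeros(3); roi=cv2.dilate(F.mask(cc,p0,-.0028),np.ones((21,21)))>0; roi[235:]=False
def cost(v): return np.abs(F.mask(cc,np.array(v)*[.001,.001,.01],-.0028)-dark)[roi].sum()
r=F.minimize(cost,[0,0,0],method="Nelder-Mead",options=dict(initial_simplex=[[0,0,0],[2,0,0],[0,2,0],[0,0,2]])); print("hook in hand x,y mm",r.x[:2],"yaw deg",np.degrees(r.x[2]/100),r.fun)
E
python3 hand.py
```

```text
wrist_force: [2.2, 9.1, -2.2]
t 16.17 tcp [ 0.5962 -0.0698  0.0657] f [ 1.7  8.7 -1.6] w 0.0103 j [-0.17  0.16  1.8  -0.17  1.18 -0.03]
[[0.9968, -0.013, 0.0795], [-0.0805, -0.1527, 0.985], [-0.0006, -0.9882, -0.1532]]
bowl [93.3  0.2 62.5] crown [111.1   0.2  59.7] tip [90.2 17.9 63. ] tail [-5.5 -0.2 77.8] org [39.  -0.  70.9] yaw 0.22 pitch(x up) -8.81 f rig [ 8.8 -1.  -1.6]
hook in hand x,y mm [-1.35589073 -0.56625994] yaw deg 1.3606712782840655 1538.3529411764705
```

```bash
python3 - <<'E'
from plan import *
import pickle
c,sc,s=pickle.load(open("w9.pkl","rb")); s2,M,H,pt=hook()
im=sc["pixels"][:,:,::-1]; w=lambda P:G.inv().apply(np.atleast_2d(P))+[RX,RY,0]
u,v=proj(sc,w([.03,0,.065]))[0]; x0,y0=int(u)-50,int(v)-45; k=6
a=cv2.resize(im[y0:y0+75,x0:x0+100],None,fx=k,fy=k,interpolation=2)
D=lambda P,col: [cv2.circle(a,(int((u-x0+.5)*k),int((v-y0+.5)*k)),3,col,1) for u,v in proj(sc,w(P))]
D([[0,.012,.064],[0,-.012,.064]],(0,0,255))
D([[20,25,52],[20,-25,52],[-26,25,52],[-26,-25,52]]/np.array(1e3),(0,255,255))
D([pt(x,y,z) for x in(-45,-55) for y in (-17,17) for z in (0,16)]+[pt(-45,y,16) for y in(-6,6)],(0,255,0))
cv2.imwrite("pics/s9.png",np.hstack([a,np.zeros((450,200,3),np.uint8)]))
E
```

```text
t 16.22 tcp [ 0.5961 -0.0698  0.0657] f [ 1.4  9.7 -1.4] w 0.0104 j [-0.17  0.16  1.8  -0.17  1.18 -0.03]
[[0.9968, -0.013, 0.0794], [-0.0805, -0.1526, 0.985], [-0.0007, -0.9882, -0.1532]]
bowl [93.3  0.2 62.5] crown [111.1   0.3  59.7] tip [90.2 17.9 63. ] tail [-5.5 -0.2 77.8] org [39.  -0.  70.9] yaw 0.22 pitch(x up) -8.81 f rig [ 9.8 -0.6 -1.4]
```

View pics/s9.png

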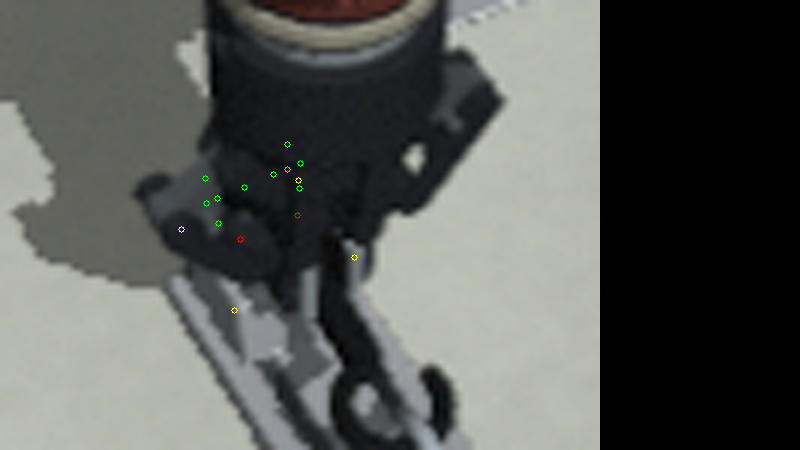

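The gripper hides the fork in that view, and it was the last of the 12, so I'll finish by feel. I'll lower in small pitch steps, reading the force after each.

```bash
for i in 1 2; do python3 -m handwheel '{"offset":[[0,0.0022,0.0002],[0,0,0],[0,0,0]],"angular":[[0.03,0,0],[0,0,0],[0,0,0]]}'|grep force; python3 plan.py|tail -1; done;  python3 -m handwheel '{"offset":[[0,0.0011,0.0001],[0,0,0],[0,0,0]],"angular":[[0.015,0,0],[0,0,0],[0,0,0]]}'|grep force; python3 plan.py|tail -1
```

```text
wrist_force: [0.9, 10.0, -1.0]
bowl [93.1  0.2 62. ] crown [111.    0.3  59.8] tip [90.  17.9 62.4] tail [-6.1 -0.1 74.3] org [38.5  0.  68.8] yaw 0.2 pitch(x up) -7.08 f rig [10. -0. -1.]
wrist_force: [0.6, 10.2, -0.9]
bowl [93.   0.2 61.6] crown [110.9   0.3  59.9] tip [89.9 17.9 61.9] tail [-6.6 -0.1 70.9] org [38.3  0.  66.7] yaw 0.2 pitch(x up) -5.37 f rig [10.2  0.3 -0.9]
wrist_force: [1.2, 10.0, -0.2]
bowl [93.1  0.2 61.4] crown [111.1   0.2  59.9] tip [90.  17.9 61.6] tail [-6.6 -0.2 69.2] org [38.3 -0.  65.7] yaw 0.21 pitch(x up) -4.51 f rig [10.1 -0.4 -0.2]
```

```bash
for i in 1 2 3; do python3 -m handwheel '{"offset":[[0,0.0015,0.0001],[0,0,0],[0,0,0]],"angular":[[0.02,0,0],[0,0,0],[0,0,0]]}'|grep force; python3 plan.py|tail -1; done
```

```text
wrist_force: [0.1, 9.4, 0.5]
bowl [93.   0.2 61. ] crown [111.    0.2  60. ] tip [89.9 17.9 61.2] tail [-6.8 -0.2 66.9] org [38.1 -0.  64.3] yaw 0.21 pitch(x up) -3.36 f rig [9.4 0.7 0.5]
wrist_force: [0.6, 9.9, 0.4]
bowl [93.   0.1 60.7] crown [111.    0.2  60. ] tip [89.8 17.8 60.9] tail [-6.9 -0.2 64.6] org [38.  -0.1 62.8] yaw 0.2 pitch(x up) -2.21 f rig [9.9 0.2 0.4]
wrist_force: [0.7, 9.5, 1.1]
bowl [93.   0.1 60.4] crown [111.    0.2  60.1] tip [89.8 17.8 60.5] tail [-7.  -0.3 62.3] org [38.  -0.1 61.4] yaw 0.21 pitch(x up) -1.07 f rig [9.5 0.1 1.1]
```

```bash
python3 -m handwheel '{"offset":[[0,0.0011,0.0001],[0,0,0],[0,0,0]],"angular":[[0.015,0,0],[0,0,0],[0,0,0]]}'|grep force; python3 plan.py|tail -1; python3 -m handwheel '{"offset":[[0,0.0004,0],[0,0,0],[0,0,0]],"angular":[[0.005,0,0],[0,0,0],[0,0,0]]}'|grep force; python3 plan.py|tail -1
```

```text
wrist_force: [-0.5, 11.3, 3.3]
bowl [93.2  0.  60.8] crown [1.112e+02 1.000e-01 6.070e+01] tip [90.  17.7 60.8] tail [-6.8 -0.4 61.1] org [38.2 -0.2 60.9] yaw 0.22 pitch(x up) -0.2 f rig [11.3  1.5  3.3]
wrist_force: [-2.1, 11.5, 5.3]
bowl [93.2  0.  61. ] crown [1.112e+02 1.000e-01 6.100e+01] tip [90.1 17.7 61. ] tail [-6.8 -0.4 60.9] org [38.2 -0.2 60.9] yaw 0.24 pitch(x up) 0.08 f rig [11.3  3.   5.3]
```

```bash
python3 -m handwheel '{"offset":[[0,-0.0006,0],[0,0,0],[0,0,0.001],[0,0,0],[0,0,0.001],[0,0,0],[0,0,0]],"angular":[[0,0,0],[0,0,0],[0,0,0],[0,0,0],[0,0,0],[0,0,0],[0,0,0]]}'|grep force; python3 plan.py|tail -1; python3 -m handwheel '{"offset":[[0,0,0.0008],[0,0,0],[0,0,0]],"angular":[[0,0,0],[0,0,0],[0,0,0]]}'|grep force; python3 plan.py|tail -1
```

```text
wrist_force: [0.3, 7.8, 1.6]
bowl [94.5  0.  60.9] crown [1.125e+02 1.000e-01 6.090e+01] tip [91.3 17.7 60.9] tail [-5.5 -0.4 60.9] org [39.5 -0.2 60.9] yaw 0.25 pitch(x up) -0.02 f rig [7.8 0.4 1.6]
wrist_force: [0.0, 7.8, 1.7]
bowl [95.2  0.  60.9] crown [1.132e+02 1.000e-01 6.090e+01] tip [92.  17.7 60.9] tail [-4.8 -0.4 60.9] org [40.2 -0.2 60.9] yaw 0.25 pitch(x up) -0.03 f rig [7.8 0.6 1.7]
```

```bash
for i in 1 2 3; do python3 -m handwheel '{"offset":[[0,0,0.0006],[0,0,0],[0,0,0]],"angular":[[0,0,0],[0,0,0],[0,0,0]]}'|grep force; python3 plan.py|tail -1; done
```

```text
wrist_force: [-0.5, 7.4, 1.6]
bowl [95.8  0.  60.9] crown [1.138e+02 1.000e-01 6.090e+01] tip [92.6 17.7 60.9] tail [-4.2 -0.4 61. ] org [40.8 -0.2 60.9] yaw 0.25 pitch(x up) -0.03 f rig [7.3 1.2 1.6]
wrist_force: [0.3, 8.1, 1.8]
bowl [96.2  0.  60.9] crown [1.142e+02 1.000e-01 6.090e+01] tip [93.  17.7 60.9] tail [-3.8 -0.4 61. ] org [41.2 -0.2 60.9] yaw 0.24 pitch(x up) -0.05 f rig [8.1 0.4 1.8]
wrist_force: [-0.6, 6.0, 1.7]
bowl [96.2 -0.  60.9] crown [1.142e+02 1.000e-01 6.080e+01] tip [93.1 17.7 60.9] tail [-3.8 -0.4 61. ] org [41.2 -0.2 61. ] yaw 0.24 pitch(x up) -0.11 f rig [5.9 1.1 1.7]
```

```bash
for i in 1 2 3; do python3 -m handwheel '{"offset":[[0,0,0.0006],[0,0,0],[0,0,0]],"angular":[[0,0,0],[0,0,0],[0,0,0]]}'|grep force; python3 plan.py|tail -1; done
```

```text
wrist_force: [-1.1, 5.7, 3.2]
bowl [96.3  0.  60.8] crown [1.143e+02 1.000e-01 6.070e+01] tip [93.1 17.7 60.8] tail [-3.7 -0.4 61.1] org [41.3 -0.2 61. ] yaw 0.25 pitch(x up) -0.2 f rig [5.6 1.6 3.2]
wrist_force: [-2.1, 3.7, 2.5]
bowl [96.3  0.  60.7] crown [1.143e+02 1.000e-01 6.060e+01] tip [93.1 17.7 60.7] tail [-3.7 -0.4 61.1] org [41.3 -0.2 60.9] yaw 0.27 pitch(x up) -0.28 f rig [3.5 2.5 2.5]
wrist_force: [-3.3, 0.0, 3.1]
bowl [96.4  0.  60.6] crown [1.144e+02 1.000e-01 6.050e+01] tip [93.2 17.7 60.6] tail [-3.6 -0.5 61.2] org [41.4 -0.3 60.9] yaw 0.27 pitch(x up) -0.35 f rig [-0.3  3.3  3.1]
```

```bash
python3 -m handwheel '{"offset":[[-0.0006,-0.0003,0],[0,0,0],[0,0,0]],"angular":[[0,0,0],[0,0,0],[0,0,0]]}'|grep force; python3 plan.py|tail -1;  python3 -m handwheel '{"offset":[[0,0,0],[0,0,0],[0,0,0],[0,0,0],[0,0,0],[0,0,0]],"angular":[[0,0,0],[0,0,0],[0,0,0],[0,0,0],[0,0,0],[0,0,0]]}' 0; python3 plan.py|tail -1
```

```text
wrist_force: [-0.5, -1.8, -0.9]
bowl [96.4  0.1 60.6] crown [1.144e+02 1.000e-01 6.050e+01] tip [93.2 17.7 60.6] tail [-3.6 -0.4 61.2] org [41.4 -0.2 61. ] yaw 0.27 pitch(x up) -0.34 f rig [-1.8  0.4 -0.9]
clock: 21.3
eef_pos: [0.5965, -0.066, 0.0562]
tool_rot: [-0.705, 0.708, -0.028, 0.028]
wrist_force: [-0.6, -0.9, 0.3]
width: 0.0424
bowl [97.   0.2 61.1] crown [115.    0.3  61. ] tip [93.8 17.9 61.1] tail [-3.  -0.3 61.6] org [42.  -0.1 61.4] yaw 0.28 pitch(x up) -0.29 f rig [-0.9  0.6  0.3]
```

```bash
python3 -m handwheel '{"offset":[[0,-0.005,0],[0,-0.01,0],[0,-0.015,0],[0,-0.02,0],[0,-0.02,0],[0,-0.02,0],[0,-0.02,0],[0,0,-0.02],[0,0,-0.02],[0,0,-0.02],[0,0,0],[0,0,0],[0,0,0],[0,0,0],[0,0,0],[0,0,0]],"angular":[[0,0,0],[0,0,0],[0,0,0],[0,0,0],[0,0,0],[0,0,0],[0,0,0],[0,0,0],[0,0,0],[0,0,0],[0,0,0],[0,0,0],[0,0,0],[0,0,0],[0,0,0],[0,0,0]]}'
python3 - <<'E'
import fit as F
from plan import *
for k in (0,1):
    if k: [ctrl.camera("top") for _ in range(8)]
    c=ctrl.camera("wrist"); s,r=state()
    o=G.inv().apply([.041,0,0])+[RX,RY,0]; p0=np.array([o[0],o[1],RP])
    for thr in (28,40):
        p,f,n=F.fit(c,p0,.052,thr,15); q=G.apply([p[0]-RX,p[1]-RY,0])*1e3; dy=p[2]-RP
        print(thr,"hook origin rig mm",q.round(1),"yaw",np.degrees(dy).round(2),"tail",(q[:2]-45*np.array([np.cos(dy),np.sin(dy)])).round(1),"crown",(q[:2]+73*np.array([np.cos(dy),np.sin(dy)])).round(1),"cost",f.round(0),n.round(0))
cv2.imwrite("pics/end.png",c["pixels"][:,:,::-1])
E
```

```text
clock: 22.63
eef_pos: [0.5917, -0.1246, 0.1663]
tool_rot: [-0.705, 0.708, -0.028, 0.028]
wrist_force: [-0.3, -0.7, 0.0]
width: 0.0428
t 22.68 tcp [ 0.5917 -0.1246  0.1662] f [-0.2  0.1  0. ] w 0.0424 j [-0.33  0.05  1.72 -0.    1.36 -0.25]
[[0.9969, -0.0006, 0.0785], [-0.0785, -0.0048, 0.9969], [-0.0002, -1.0, -0.0049]]
28 hook origin rig mm [40.5 -0.5  0. ] yaw 0.82 tail [-4.5 -1.2] crown [113.5   0.5] cost 1235.0 4717.0
40 hook origin rig mm [40.9 -0.5  0. ] yaw 0.78 tail [-4.1 -1.1] crown [113.9   0.5] cost 1079.0 4717.0
t 23.13 tcp [ 0.5916 -0.1253  0.1663] f [ 0.5 -0.4  0.6] w 0.043 j [-0.33  0.05  1.72 -0.    1.36 -0.25]
[[0.9968, -0.0005, 0.0795], [-0.0795, -0.0049, 0.9968], [-0.0001, -1.0, -0.005]]
28 hook origin rig mm [40.6  0.   0. ] yaw 0.32 tail [-4.4 -0.2] crown [113.6   0.4] cost 1239.0 4738.0
40 hook origin rig mm [41.1 -0.1  0. ] yaw 0.23 tail [-3.9 -0.2] crown [114.1   0.2] cost 1095.0 4738.0
```

```bash
python3 -c "
from plant import ctrl
print(ctrl.sign_off()); print(ctrl.get_state()['clock'])"
```

```text
the job is handed in; nothing more can be done
None
the job is handed in; nothing more can be done
```

The C-hook is mounted in the rig and the job is handed in at about 23 s of robot time. No verdict was reported, so the result rests on my own last checks.

**What I did:** I took the leftmost hook off the print plate by its shank. I turned it about 140° round its bowl so the tip passed through the ring, feeling no contact. Then I tilted the tail up and drew the ring out about 40 mm at 8–10 N. I lowered the tail behind the pins, eased off until the pins took the load and the wrist force along the axis fell to about zero, then let go and backed away.

**What the last checks showed:**
- **Position:** two silhouette fits from the wrist camera, half a second apart, put the tail at rig x about −4 mm, y −0.2 to −1.2 mm, and the crown at x about 114 mm, y about 0.4 mm. The hook did not drift between them.
- **Draw:** that crown position means the ring is held out about 40 mm.
- **Force:** the highest wrist force I read was 12–13 N, during the lowering. It was close to zero after release.

**What was not confirmed or disagreed:**
- **Height:** I had no picture of the tail on the block, because the gripper hid the fork in my last permitted view. Its height is known only by feel and the arm's pose: the block took an upward load with the tail reading z about 61 mm, about 1 mm higher than expected.
- **Sideways seat in the jaws:** the fits of how the hook sat in the jaws differed by about 1 mm.
- **Rig position:** the top and wrist cameras disagreed by 4–7 mm. I used the wrist camera, and the moves fitted it.

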